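# Reverse the ratchet and tighten the vise's mounting bolt

### The arm

A 6-joint arm with a two-finger parallel gripper is mounted at the origin on the work surface. World frame = base frame: x ahead of the robot, y to its left, z up, the work surface at z = 0. Lengths are in m, angles in rad, forces in N, time in s.
With the tool pointing down it reaches from about 0.375 to 0.825 m from the base axis. Payload 5.5 kg.
Tool frame: the origin (TCP) lies between the finger pads; the fingertips stand 8 mm ahead of it and the grasp point (between the pads) lies 11 mm behind it; z points along the fingers, y is the line along which they close (so a half turn about z gives the same grasp; the last joint's range is limited). The gripper opens to 85 mm and grips with 20 to 120 N. Pads are 22 mm wide; open, the fingers measure 114 mm over their backs; the gripper's body (76 mm by 85 mm) begins 54 mm behind the grasp point. The pads swing forward as they close: fully open they stand 13 mm farther back than shut.
Start: joints at [-1.153, 0.314, -0.047, 1.21, 0, 1.571], TCP at [0.243, -0.548, 0.239] pointing down, gripper open.
Joint ranges: [-2.67, 2.67], [-0.69, 1.73], [-1.03, 1.25], [-2.08, 2.16], [-1.42, 1.45], [-3.14, 3.14]. Speed limits (rad/s): [2.39, 2.39, 3.01, 3.14, 3.14, 3.14].

### API

Orientations are given as a unit quaternion [w, x, y, z].
In Python, from plant import status, get_image, workorder gives the robot as it stands.
- The arm moves only by the shell command python3 -m creep 'ROWS' [FORCE]. ROWS is JSON, a list of rows, each an object of numbers: "dx", "dy", "dz": the shift along the world's x, y, z in m; "wx", "wy", "wz": the turn, a rotation vector about the world's x, y, z in rad; "fingers": the closure in counts, from 0 (fully open) to 255 (shut). In form: [{"dx": .., "dy": .., "dz": .., "wx": .., "wy": .., "wz": .., "fingers": ..}, ...]. A call has 1 to 8 rows; each row is the pose to reach, as a shift and turn from the pose commanded when the call began; what a row does not reach only later rows make up. A row lasts 1/12 s, in which the tool goes at most 41.7 mm and 7.16 degrees, less where a joint would pass 70% of its speed; a pose out of reach is approached as far as the arm can. A call with a gripper value outside its range is refused whole. The fingers move at their own pace and stop on an object; FORCE is the grip in N (left out, the last holds). Time passes only in rows, so rows that repeat a pose let the fingers close. It gives the time, the measured TCP pose, the force, the opening and the grip force at its end, in the units of the state.
- status.state(): the state, without advancing time (a new reading comes with each control period).
- get_image(name): name is "side" or "top" or "wrist"; returns a dict with "frame" (384x512x3 uint8, red, green, blue), "depth" (384x512 float32, m along the optical axis (not along the pixel's ray), 0 where there is no reading), "intrinsics" (3x3 intrinsics, pixels), "rvec" (rotation vector, rad) and "tvec" (3), from world to camera coordinates, as OpenCV has them; the wrist camera has in their place "T_tool_cam" (4x4, takes a point from camera to tool coordinates, whose origin is the TCP and whose axes are the flange's). Camera axes: x right, y down, z forward; pixel columns grow to the right and rows downward; lengths in m; the calibration is good to about 2 mm. A picture is of the moment at which its call begins: read the wrist's pose just before it.
- workorder.sign_off(): hands the job in; it is judged then, once.
The state is a dict: "time": time; "joints": joint angles; "dq": joint speeds; "joint_torque": joint torques, N m; "position": TCP position; "tool_rot": TCP orientation; "contact_force": force on the tool from outside, world axes, zero at the start; "torque": the same for the moment, N m; "gripper_width": opening from 0.0 (shut) to 1.0 (fully open); "grasp_force": force on a finger pad.
Only numpy, scipy, OpenCV 4.12 (cv2) and the standard library are available. Lean on these libraries where they do the work, as an engineer would, in place of code of your own. Each camera call takes 0.05 s, during which the arm holds its last target. There are 200 camera calls.

### The job

One of the four bolts that hold the little vise to its board is not tight yet, and the ratchet standing on that bolt is still set to undo. Flip the ratchet's reversing lever over to tighten, then swing the handle clockwise (seen from above) until the bolt is fully tight, and let go. Do not back the bolt off any further, and leave the bottle, screwdriver and red shell where they are.

Things in the scene. Friction and masses are not known exactly. Their poses are not given: they have to be found in the camera images.
- vise: Dark blue-grey bench vise (jaws 74 mm wide, top 115 mm above the table) bolted by four ears to a fixed plywood board 270 x 240 x 18 mm. Origin: centre of the board's underside; x runs along the spindle from its T-bar (front) to the back, z up. The ratchet stands on the ear at x = +40, y = -55 mm in this frame; the other three bolts are tight.
- bolt (a joint): The loose mounting bolt with the chrome socket on it (socket 23 mm across, upright). Radians, growing clockwise seen from above (tightening): 0 is fully tight, where it stops dead; it starts between about -0.65 and -1.1. Its locknut drags at about 0.5 N m (a little more when turned fast) and it stays where it is left.
- ratchet (a joint): Swing of the ratchet about the upright bolt axis; it cannot come off the bolt. Radians, clockwise from above: at 0 the handle points along +x of the vise's frame, at 1.57 along -y. Starts at 0.25 to 0.6, range -0.3 to 2.7, drag 0.1 N m. 24 teeth: set to undo it turns the bolt anticlockwise and clicks freely clockwise; set to tighten, the reverse. Up to 15 degrees are lost before a tooth takes.
- lever (a joint): Red reversing lever on top of the ratchet's head, pointing along the handle. 0 rad = undo (as it starts, leaning to the clockwise side of the handle's line), 0.9 rad = tighten (leaning to the anticlockwise side, +y of point ratchet_grip). Pushed sideways at its tab with about 1.5 N it snaps over past the middle (0.45) and stays.
- lever_tab (a point): Centre of the upright thumb tab at the lever's end: 9 mm long, 6.5 mm wide, from the head's upper face to 12.5 mm above it. The lever turns about an upright pivot on the handle's centre line, 20 mm from the bolt axis towards the handle; this point is 22.5 mm from the pivot, the lever's end 27 mm. x points along the lever away from the pivot, z up.
- ratchet_head (a point): On the bolt axis, at the upper face of the ratchet's pear-shaped chrome head (37 mm wide, 18 mm thick; face about 78 mm above the table). x points along the handle away from the bolt, z up. Shank and grip lie lower than this face.
- ratchet_grip (a point): Centre (half-way up) of the black handle grip, 115 mm from the bolt axis: grip 22 mm wide, 16 mm thick, straight from 76 to 168 mm from the axis, about 69 mm above the table with free space below it down to the board or mat. x points along the handle away from the bolt, z up.
- mat: Blue silicone repair mat 360 x 270 mm, 4 mm thick with 7 mm rims, lying fixed to the robot's right. Origin: centre of its underside.
- shell: Bystander: red plastic back shell of a handheld device, 66 x 150 x 15 mm, lying on the mat. Origin: centre of its underside.
- screwdriver: Bystander: screwdriver with a yellow handle, 170 mm long, 26 mm thick, lying on the mat along its own x. Origin: middle of its length, on the underside.
- bottle: Bystander: water bottle with a light blue cap, 64 mm across, 210 mm tall, standing left of the vise. Origin: centre of its underside.

How it is judged:
On the way, in this order (a step that is already met when the one before it is completed fails the run):
1. the reversing lever is flipped over to tighten (value of joint lever above 0.75 rad), for 0.2 s.
2. the bolt is turned clockwise until tight (value of joint bolt above -0.12 rad), for 0.2 s.
At the end, for the whole second after the job is handed in: The bolt is within 0.12 rad (about 7 degrees) of fully tight, the reversing lever still stands at tighten (beyond 0.75 of its 0.9 rad), and the ratchet is let go and at rest on the bolt (value of joint lever above 0.75 rad and value of joint bolt above -0.12 rad and velocity of joint ratchet between -0.05 and 0.05 rad/s); the robot touches nothing.
It fails at once if the bolt is backed off clearly further than it was found (beyond -1.45 rad) (value of joint bolt below -1.45 rad).
It fails at once if the bottle, screwdriver or red shell is shifted by more than 40 mm, or the bottle tipped (distance of any of bottle, screwdriver, shell from where it was at the start of the episode above 0.04 m or angle between bottle's own z axis and vertical above 0.3 rad).
It also fails if it takes over 45 s, if anything falls off the work surface, if the arm or the gripper's body presses on something with over 40 N, if the wrist force passes 120 N, or if a joint passes its speed limit or range.

## Working session

There is one attempt and no reset: what is moved stays moved. The work goes in short steps, Python scripts to look and compute and a shell command to move; the robot and the scene stay as the last step left them, time stands still between calls to the robot, and variables do not carry over. Pictures are saved under pics/ and viewed, at most 10 in all, crops included, and the job is handed in when it is done.

```bash
mkdir -p pics; cat > h.py <<'E'
import numpy as np, cv2
from plant import status,get_image
def cam(n):
    d=get_image(n); return d
def ext(d,st=None):
    K=np.array(d["intrinsics"])
    if "rvec" in d:
        R=cv2.Rodrigues(np.array(d["rvec"],float))[0]; t=np.array(d["tvec"],float).reshape(3)
        return K,R.T,-R.T@t
    from scipy.spatial.transform import Rotation as Ro
    q=st["tool_rot"]; Rt=Ro.from_quat([q[1],q[2],q[3],q[0]]).as_matrix()
    T=np.array(d["T_tool_cam"]); return K,Rt@T[:3,:3],Rt@T[:3,3]+np.array(st["position"])
def onplane(uv,z,E):
    K,R,c=E; uv=np.atleast_2d(uv).astype(float)
    r=np.c_[uv,np.ones(len(uv))]@np.linalg.inv(K).T@R.T
    return c+r*((z-c[2])/r[:,2])[:,None]
def cloud(d,E):
    K,R,c=E; D=d["depth"]; v,u=np.indices(D.shape)
    r=np.stack([u,v,np.ones_like(u)],-1)@np.linalg.inv(K).T
    return (r*D[...,None])@R.T+c
def save(d,n): cv2.imwrite("pics/"+n,d["frame"][...,::-1])
E
python3 - <<'E'
from h import *
s=status.state(); print(s)
a=cam("top"); b=cam("side"); 
cv2.imwrite("pics/a.png",np.hstack([cv2.resize(x["frame"],(400,300)) for x in (a,b)])[...,::-1])
cv2.imwrite("pics/top.png",cv2.resize(a["frame"],(800,600))[...,::-1])
for n,d in(("top",a),("side",b)):
    E=ext(d);P=cloud(d,E);print(n,E[2]);h=cv2.cvtColor(d["frame"],cv2.COLOR_RGB2HSV)
    m=(((h[...,0]<8)|(h[...,0]>172))&(h[...,1]>140)&(h[...,2]>70)).astype(np.uint8)
    k,l,st,ce=cv2.connectedComponentsWithStats(m)
    for i in range(1,k):
        if st[i,4]>8: print(st[i],ce[i],np.median(P[l==i],0))
E
```

```text
{'time': 0.0, 'joints': array([-1.15300072e+00,  3.14218599e-01, -4.80774233e-02,  1.21021487e+00,
        5.71228289e-06,  1.57078421e+00]), 'dq': array([-8.02493934e-05, -1.31089296e-03,  4.28843934e-04, -4.99617214e-05,
       -5.15011545e-04, -9.08265571e-04]), 'joint_torque': array([-2.34363273e-03, -5.39586639e+01,  3.39751625e+01,  1.90487708e-02,
        7.80788059e-05, -6.37053631e-06]), 'position': array([ 0.24321782, -0.54786832,  0.23843974]), 'tool_rot': array([-8.39237609e-04,  9.78258469e-01,  2.07387641e-01, -1.74985433e-04]), 'contact_force': array([0.55561981, 0.51914239, 0.35787462]), 'torque': array([ 0.04820786, -0.04797046, -0.04244559]), 'grasp_force': 0.0, 'gripper_width': 0.9981770702671784}
top [0.49572865 0.00681693 0.96677957]
[290 145   6  12  15] [292.93333333 150.2       ] [ 0.66668704 -0.05236944  0.07331833]
[277 164   7   5  12] [279.91666667 166.        ] [ 0.61986898 -0.01826287  0.07657973]
[267 179  12  10  41] [272.04878049 183.82926829] [0.57357154 0.00307806 0.08260379]
[379 220  64  39 663] [411.56862745 238.80392157] [ 0.44414819 -0.36921873  0.00972502]
[  89  315   60   49 1271] [118.69944925 338.68764752] [0.16404923 0.39273673 0.01062326]
side [-0.093785    0.74161672  0.63408232]
[330 176  26  22 160] [342.475 186.075] [ 0.44303041 -0.36111807  0.01130146]
[251 188   3   8  16] [252.4375 191.875 ] [ 0.57482267 -0.00178897  0.08161919]
[ 252  337   44   47 1213] [275.25968673 358.7840066 ] [0.17309762 0.37079108 0.01074114]
```

View pics/top.png

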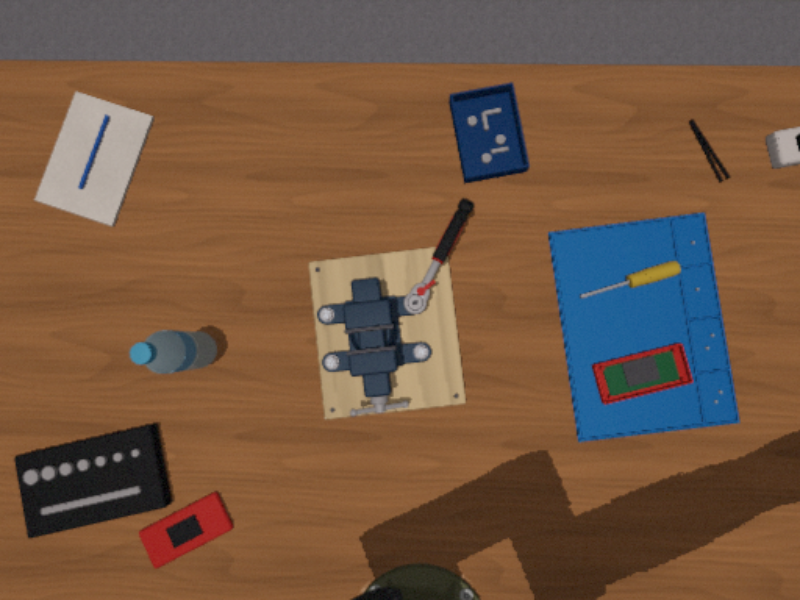

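The top view shows the vise on its board in the middle. The ratchet head is near (416,300) of the 800x600 picture, with the red lever just up-right of it and the handle running to (466,205). The mat with the shell and screwdriver is on the right, and the bottle is on the left.

```bash
python3 - <<'E'
from h import *
d=cam("top");E=ext(d);P=cloud(d,E)
s=512/800
c=np.array([(309,262),(448,246),(465,403),(325,418)])*s
B=onplane(c,.018,E);print("board",B.round(3),"sides",np.linalg.norm(B-np.roll(B,-1,0),axis=1).round(3))
print("yaw",[np.arctan2(*(B[i]-B[j])[[1,0]]) for i,j in((0,3),(1,2))], "ctr",B.mean(0))
Z=P[...,2]; f=d["frame"].astype(int)
# grip: dark pixels, height 0.05-0.09
m=(Z>.05)&(Z<.09)&(P[...,0]>.6)&(P[...,0]<.85)&(P[...,1]<-.02)&(P[...,1]>-.2)
v,u=np.nonzero(m); Q=onplane(np.c_[u,v],.072,E)[:,:2]; mu=Q.mean(0); w=np.linalg.svd(Q-mu)[2][0]; w*=np.sign(w[0])
t=(Q-mu)@w; print("grip",len(Q),mu,w,"angle",np.arctan2(w[1],w[0]),"tip",mu+w*t.max(),"rear",mu+w*t.min())
y=B.mean(0)[:2];a=np.arctan2(*(B[0]-B[3]+B[1]-B[2])[[1,0]]);R=np.array([[np.cos(a),-np.sin(a)],[np.sin(a),np.cos(a)]])
bolt=y+R@[.04,-.055];print("bolt from board",bolt,"head pix",onplane(np.array([416,301])*s,.078,E))
print("ratchet",a-np.arctan2(w[1],w[0]),"bolt-line offset",np.cross(w,bolt-mu))
x0,y0,w0,h0=235,115,80,100
cv2.imwrite("pics/c1.png",cv2.resize(d["frame"][y0:y0+h0,x0:x0+w0],None,fx=6,fy=6,interpolation=2)[...,::-1])
E
```

```text
board [[ 0.619  0.2    0.018]
 [ 0.651 -0.037  0.018]
 [ 0.387 -0.071  0.018]
 [ 0.355  0.164  0.018]] sides [0.24  0.267 0.237 0.266]
yaw [np.float64(0.13784990665849958), np.float64(0.12479063876115999)] ctr [0.50320965 0.06402819 0.018     ]
grip 371 [ 0.67238167 -0.04415637] [ 0.90843738 -0.41802096] angle -0.4312657169679192 tip [ 0.72016631 -0.06614466] rear [ 0.61459538 -0.01756579]
bolt from board [0.55006686 0.01473922] head pix [[0.55223097 0.01459785 0.078     ]]
ratchet 0.5625805959787177 bolt-line offset 0.0023728016854449585<stdin>:14: DeprecationWarning: Arrays of 2-dimensional vectors are deprecated. Use arrays of 3-dimensional vectors instead. (deprecated in NumPy 2.0)
```

View pics/c1.png

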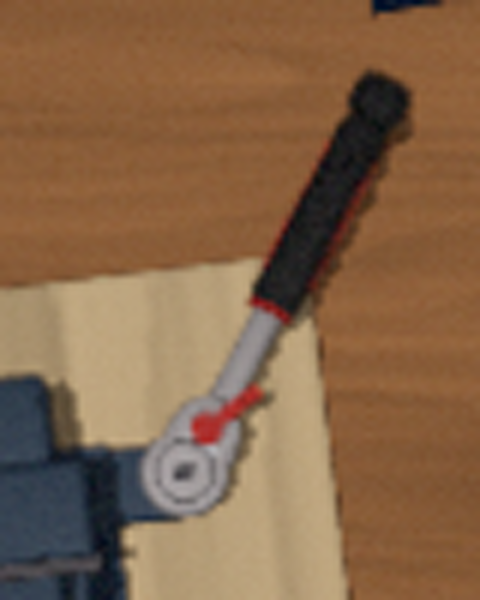

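The bolt axis agrees within 2 mm between the board geometry (0.550, 0.015) and the head pixels (0.552, 0.015). The crop puts the head at (184,470), the lever tip at (258,392) leaning clockwise, and the handle end at (380,97). I'm moving above the lever with the fingers shut.

```bash
python3 -m creep '[{"dx":0.16,"dy":0.25,"wz":1.0,"fingers":255},{"dx":0.16,"dy":0.25,"wz":1.0,"fingers":255},{"dx":0.16,"dy":0.25,"wz":1.0,"fingers":255},{"dx":0.16,"dy":0.25,"wz":1.0,"fingers":255},{"dx":0.16,"dy":0.25,"wz":1.0,"fingers":255},{"dx":0.16,"dy":0.25,"wz":1.0,"fingers":255},{"dx":0.16,"dy":0.25,"wz":1.0,"fingers":255},{"dx":0.16,"dy":0.25,"wz":1.0,"fingers":255}]' 30
python3 - <<'E'
from h import *
d=cam("top");E=ext(d)
f=lambda x,y:np.array([235+x/6-.5,115+y/6-.5])
h=onplane(f(184,470),.078,E)[0]
for p,z in((f(380,97),.072),(f(273,306),.07),(f(300,240),.077),(f(258,392),.088)):
    q=onplane(p,z,E)[0];print(q,np.linalg.norm(q-h),np.arctan2(*(q-h)[[1,0]]))
print(h)
E
```

```text
[ 0.71143181 -0.06175891  0.072     ] 0.1783165063857867 -0.45935746035893915
[ 0.62205644 -0.01849229  0.07      ] 0.07933074587084268 -0.4700645988167739
[ 0.64906504 -0.0290169   0.077     ] 0.1078149346996394 -0.44362359255972994
[ 0.58381906 -0.01252448  0.088     ] 0.04493521789826104 -0.7475042881907586
[0.55169053 0.01725691 0.078     ]invalid input
```

```bash
python3 -m creep '[{"dx":0.16,"dy":0.25,"dz":0,"wx":0,"wy":0,"wz":1.0,"fingers":255},{"dx":0.16,"dy":0.25,"dz":0,"wx":0,"wy":0,"wz":1.0,"fingers":255},{"dx":0.16,"dy":0.25,"dz":0,"wx":0,"wy":0,"wz":1.0,"fingers":255},{"dx":0.16,"dy":0.25,"dz":0,"wx":0,"wy":0,"wz":1.0,"fingers":255},{"dx":0.16,"dy":0.25,"dz":0,"wx":0,"wy":0,"wz":1.0,"fingers":255},{"dx":0.16,"dy":0.25,"dz":0,"wx":0,"wy":0,"wz":1.0,"fingers":255},{"dx":0.16,"dy":0.25,"dz":0,"wx":0,"wy":0,"wz":1.0,"fingers":255},{"dx":0.16,"dy":0.25,"dz":0,"wx":0,"wy":0,"wz":1.0,"fingers":255}]' 30; python3 -c "
from h import *;print(status.state()['joints'])"
```

```text
time: 0.87
position: [0.406, -0.2933, 0.2393]
tool_rot: [-0.0, 0.755, 0.656, 0.001]
contact_force: [0.0, -0.0, 0.1]
gripper_width: 0.001
grasp_force: 0.0
[-0.62751949  0.12768774 -0.28125718  1.16214285  0.00278767  1.08437874]
```

```bash
python3 -m creep '[{"dx":0.167,"dy":0.251,"dz":-0.04,"wx":0,"wy":0,"wz":1.25,"fingers":255},{"dx":0.167,"dy":0.251,"dz":-0.04,"wx":0,"wy":0,"wz":1.25,"fingers":255},{"dx":0.167,"dy":0.251,"dz":-0.04,"wx":0,"wy":0,"wz":1.25,"fingers":255},{"dx":0.167,"dy":0.251,"dz":-0.04,"wx":0,"wy":0,"wz":1.25,"fingers":255},{"dx":0.167,"dy":0.251,"dz":-0.04,"wx":0,"wy":0,"wz":1.25,"fingers":255},{"dx":0.167,"dy":0.251,"dz":-0.04,"wx":0,"wy":0,"wz":1.25,"fingers":255},{"dx":0.167,"dy":0.251,"dz":-0.04,"wx":0,"wy":0,"wz":1.25,"fingers":255},{"dx":0.167,"dy":0.251,"dz":-0.04,"wx":0,"wy":0,"wz":1.25,"fingers":255}]'; python3 -m creep '[{"dx":0,"dy":0,"dz":0,"wx":0,"wy":0,"wz":0.25,"fingers":255},{"dx":0,"dy":0,"dz":0,"wx":0,"wy":0,"wz":0.25,"fingers":255},{"dx":0,"dy":0,"dz":0,"wx":0,"wy":0,"wz":0.25,"fingers":255}]'
python3 - <<'E'
from h import *
s=status.state();print(s["position"],s["tool_rot"],s["contact_force"])
d=cam("wrist");E=ext(d,s);print(E[2],E[1].round(2)); save(d,"w1.png")
h=cv2.cvtColor(d["frame"],cv2.COLOR_RGB2HSV)
m=(((h[...,0]<8)|(h[...,0]>172))&(h[...,1]>140)&(h[...,2]>70)).astype(np.uint8)
P=cloud(d,E);k,l,st,ce=cv2.connectedComponentsWithStats(m)
for i in range(1,k):
    if st[i,4]>30: print(st[i],ce[i],np.median(P[l==i],0))
E
```

```text
time: 1.53
position: [0.5726, -0.0427, 0.1982]
tool_rot: [-0.0, 0.349, 0.937, 0.001]
contact_force: [-0.4, 0.1, 0.3]
gripper_width: -0.001
grasp_force: 0.0
time: 1.78
position: [0.5704, -0.0467, 0.1988]
tool_rot: [-0.0, 0.233, 0.973, -0.0]
contact_force: [0.5, -0.7, -0.6]
gripper_width: 0.001
grasp_force: 0.0
[ 0.57042146 -0.04673184  0.19884737] [-3.91439321e-04  2.32623462e-01  9.72566792e-01 -8.04992579e-05] [ 0.46003621 -0.71212138 -0.5897948 ]
[ 0.51015809 -0.01575859  0.33295181] [[ 0.45  0.86  0.24]
 [ 0.89 -0.44 -0.12]
 [-0.    0.27 -0.96]]
[   0  140   39   77 1004] [ 15.94621514 174.47908367] [ 0.44882571 -0.29177581  0.01244892]
[299 150  24  37 349] [310.10315186 165.85959885] [0.5718139  0.00563576 0.08262946]
[300 209  21  10 106] [309.81132075 214.52830189] [ 0.61765809 -0.01512895  0.07583359]
[296 226   4  41 106] [297.93396226 246.56603774] [ 0.64549985 -0.03975968  0.07211747]
[319 228   3  35  43] [319.72093023 244.41860465] [ 0.65528866 -0.0195337   0.07225763]
```

View pics/w1.png

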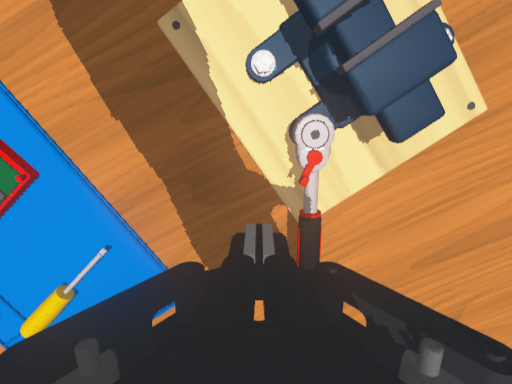

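The wrist view shows the head at (315,134), the lever pivot at (315,157) and the tab at (304,183). The handle runs down at column 310, and the shut fingertips are at (260,240) on the clockwise side.

```bash
python3 - <<'E'
from h import *
s=status.state();E=ext(cam("wrist"),s)
h=onplane((315,134),.078,E)[0]
for n,p,z in(("pivot",(315,157.5),.082),("tab",(304.5,182),.089),("ring",(310,214.5),.074),("grip",(308.8,245.5),.07)):
    q=onplane(p,z,E)[0];v=q-h;print(n,q,np.linalg.norm(v),np.arctan2(v[1],v[0]))
print(h)
E
```

```text
pivot [0.56805595 0.01107951 0.082     ] 0.020740856352228894 -0.46077413168328124
tab [ 0.58215959 -0.00696399  0.089     ] 0.043593694572154014 -0.6974472168193941
ring [ 0.618638   -0.01534473  0.074     ] 0.07751980459131338 -0.4759850395727395
grip [ 0.6503819  -0.03039221  0.07      ] 0.11281690748287496 -0.4655819318862371
[0.54982695 0.02012863 0.078     ]
```

```bash
python3 -m creep '[{"dx":0,"dy":0,"dz":-0.04,"wx":0,"wy":0,"wz":0,"fingers":255},{"dx":0,"dy":0,"dz":-0.08,"wx":0,"wy":0,"wz":0,"fingers":255},{"dx":0,"dy":0,"dz":-0.107,"wx":0,"wy":0,"wz":0,"fingers":255},{"dx":0,"dy":0,"dz":-0.107,"wx":0,"wy":0,"wz":0,"fingers":255},{"dx":0,"dy":0,"dz":-0.107,"wx":0,"wy":0,"wz":0,"fingers":255}]'; python3 -m creep '[{"dx":0.002,"dy":0.005,"dz":0,"wx":0,"wy":0,"wz":0,"fingers":255},{"dx":0.005,"dy":0.01,"dz":0,"wx":0,"wy":0,"wz":0,"fingers":255},{"dx":0.007,"dy":0.014,"dz":0,"wx":0,"wy":0,"wz":0,"fingers":255},{"dx":0.009,"dy":0.018,"dz":0,"wx":0,"wy":0,"wz":0,"fingers":255},{"dx":0.011,"dy":0.022,"dz":0,"wx":0,"wy":0,"wz":0,"fingers":255},{"dx":0.013,"dy":0.026,"dz":0,"wx":0,"wy":0,"wz":0,"fingers":255},{"dx":0.014,"dy":0.028,"dz":0,"wx":0,"wy":0,"wz":0,"fingers":255},{"dx":0.014,"dy":0.028,"dz":0,"wx":0,"wy":0,"wz":0,"fingers":255}]'
python3 - <<'E'
from h import *
s=status.state();print(s["position"],s["contact_force"])
d=cam("wrist");cv2.imwrite("pics/w2.png",d["frame"][...,::-1])
E
```

```text
time: 2.3
position: [0.5689, -0.0476, 0.0914]
tool_rot: [-0.002, 0.236, 0.972, -0.0]
contact_force: [0.9, -1.0, 0.6]
gripper_width: -0.002
grasp_force: 0.0
time: 2.97
position: [0.5849, -0.0191, 0.0925]
tool_rot: [0.0, 0.234, 0.972, -0.0]
contact_force: [-0.9, -1.1, -0.8]
gripper_width: -0.001
grasp_force: 0.3
[ 0.58492289 -0.01914906  0.0925047 ] [-0.9142143  -1.13830043 -0.75180384]
```

View pics/w2.png

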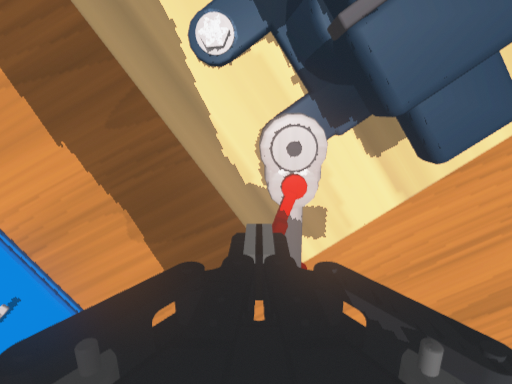

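The fingertips (right edge near column 275) are just touching the tab at (281,228). The lever still stands at undo, so I push on.

```bash
python3 -m creep '[{"dx":0.002,"dy":0.004,"dz":0,"wx":0,"wy":0,"wz":0,"fingers":255},{"dx":0.004,"dy":0.007,"dz":0,"wx":0,"wy":0,"wz":0,"fingers":255},{"dx":0.005,"dy":0.01,"dz":0,"wx":0,"wy":0,"wz":0,"fingers":255},{"dx":0.006,"dy":0.013,"dz":0,"wx":0,"wy":0,"wz":0,"fingers":255},{"dx":0.007,"dy":0.014,"dz":0,"wx":0,"wy":0,"wz":0,"fingers":255},{"dx":0.007,"dy":0.014,"dz":0,"wx":0,"wy":0,"wz":0,"fingers":255}]'
python3 - <<'E'
from h import *
s=status.state();print(s["position"],s["contact_force"])
d=cam("wrist");cv2.imwrite("pics/w3.png",d["frame"][...,::-1])
E
```

```text
time: 3.52
position: [0.5914, -0.0045, 0.0923]
tool_rot: [-0.0, 0.234, 0.972, 0.001]
contact_force: [-0.9, 0.0, 3.0]
gripper_width: -0.001
grasp_force: 1.5
[ 0.59140022 -0.004532    0.0923228 ] [-0.91387375  0.02065532  2.96069917]
```

View pics/w3.png

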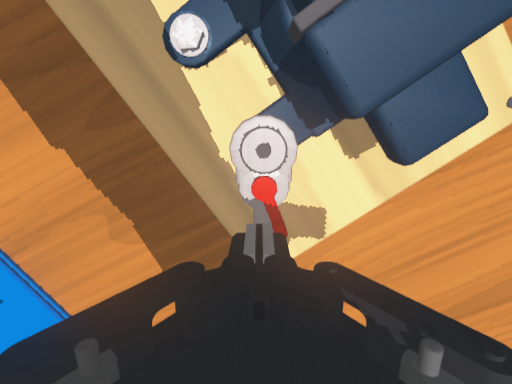

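The lever has snapped over: pivot at (264,187), tab at (281,230), now on the anticlockwise side. Next I back off, rise, go to the anticlockwise side of the grip and check from there.

```bash
python3 -m creep '[{"dx":-0.003,"dy":-0.006,"dz":0,"wx":0,"wy":0,"wz":0,"fingers":255},{"dx":-0.003,"dy":-0.006,"dz":0.03,"wx":0,"wy":0,"wz":0,"fingers":255},{"dx":-0.003,"dy":-0.006,"dz":0.06,"wx":0,"wy":0,"wz":0,"fingers":255},{"dx":0.04,"dy":-0.003,"dz":0.06,"wx":0,"wy":0,"wz":0,"fingers":255},{"dx":0.083,"dy":0.001,"dz":0.06,"wx":0,"wy":0,"wz":0,"fingers":255},{"dx":0.083,"dy":0.001,"dz":0.06,"wx":0,"wy":0,"wz":0,"fingers":255},{"dx":0.083,"dy":0.001,"dz":0.06,"wx":0,"wy":0,"wz":0,"fingers":255}]'
python3 - <<'E'
from h import *
s=status.state();print(s["position"],s["contact_force"])
d=cam("wrist");cv2.imwrite("pics/w4.png",d["frame"][...,::-1])
d=cam("top");cv2.imwrite("pics/t4.png",cv2.resize(d["frame"][115:215,235:315],None,fx=6,fy=6,interpolation=2)[...,::-1])
cv2.imwrite("pics/m4.png",np.hstack([cv2.resize(cv2.imread("pics/w4.png"),(480,360)),cv2.resize(cv2.imread("pics/t4.png"),(288,360))]))
E
```

```text
time: 4.15
position: [0.6755, -0.0046, 0.1507]
tool_rot: [-0.001, 0.235, 0.972, -0.0]
contact_force: [-1.3, 0.5, -0.5]
gripper_width: -0.001
grasp_force: 0.0
[ 0.6755216  -0.00460585  0.15070666] [-1.26518563  0.45945364 -0.4872251 ]
```

View pics/m4.png

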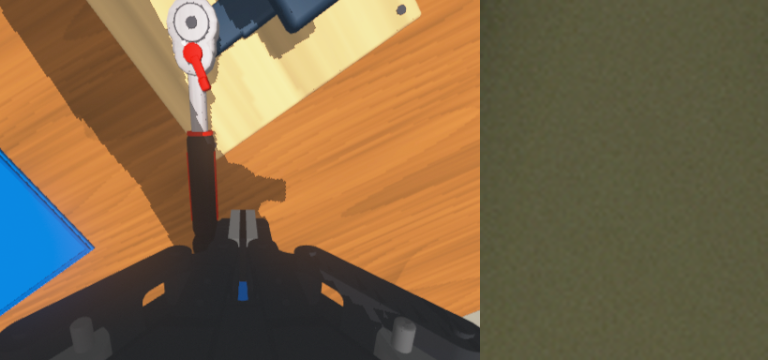

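The lever is at tighten (pivot (193,52), tab (206,88)), and the handle has not moved. The fingertips are at (243,225), on the anticlockwise side of the grip. The top camera is blocked by the arm. Now I go down and swing along an arc about the bolt.

```bash
python3 -m creep '[{"dx":0,"dy":0,"dz":-0.04,"wx":0,"wy":0,"wz":0,"fingers":255},{"dx":0,"dy":0,"dz":-0.08,"wx":0,"wy":0,"wz":0,"fingers":255},{"dx":0,"dy":0,"dz":-0.085,"wx":0,"wy":0,"wz":0,"fingers":255},{"dx":0,"dy":0,"dz":-0.085,"wx":0,"wy":0,"wz":0,"fingers":255}]'; python3 -m creep '[{"dx":-0.003,"dy":-0.012,"dz":0,"wx":0,"wy":0,"wz":-0.1,"fingers":255},{"dx":-0.007,"dy":-0.024,"dz":0,"wx":0,"wy":0,"wz":-0.2,"fingers":255},{"dx":-0.012,"dy":-0.036,"dz":0,"wx":0,"wy":0,"wz":-0.3,"fingers":255},{"dx":-0.0155,"dy":-0.041,"dz":0,"wx":0,"wy":0,"wz":-0.35,"fingers":255},{"dx":-0.019,"dy":-0.047,"dz":0,"wx":0,"wy":0,"wz":-0.4,"fingers":255},{"dx":-0.019,"dy":-0.047,"dz":0,"wx":0,"wy":0,"wz":-0.4,"fingers":255}]'
python3 - <<'E'
from h import *
s=status.state();print(s["position"],s["contact_force"])
d=cam("wrist");cv2.imwrite("pics/w5.png",d["frame"][...,::-1])
E
```

```text
time: 4.58
position: [0.67, -0.0046, 0.0646]
tool_rot: [-0.004, 0.235, 0.972, -0.001]
contact_force: [-0.7, 0.1, -0.4]
gripper_width: 0.001
grasp_force: 0.0
time: 5.08
position: [0.6567, -0.0511, 0.0706]
tool_rot: [0.001, 0.424, 0.906, 0.002]
contact_force: [1.6, 2.6, -0.9]
gripper_width: 0.001
grasp_force: 1.5
[ 0.65666159 -0.0511003   0.07059073] [ 1.55147272  2.64970833 -0.90581065]
```

View pics/w5.png

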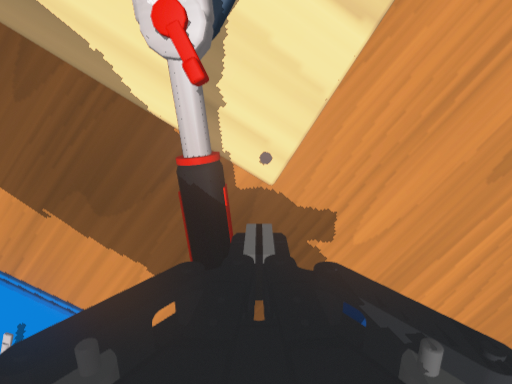

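The fingertips (260,235) rest against the grip at about (230,220), and the handle follows at about 3 N. I go on in small steps.

```bash
python3 -m creep '[{"dx":-0.0037,"dy":-0.005,"dz":0,"wx":0,"wy":0,"wz":-0.05,"fingers":255},{"dx":-0.0074,"dy":-0.0102,"dz":0,"wx":0,"wy":0,"wz":-0.1,"fingers":255},{"dx":-0.0116,"dy":-0.015,"dz":0,"wx":0,"wy":0,"wz":-0.15,"fingers":255},{"dx":-0.0158,"dy":-0.0196,"dz":0,"wx":0,"wy":0,"wz":-0.2,"fingers":255},{"dx":-0.0205,"dy":-0.024,"dz":0,"wx":0,"wy":0,"wz":-0.25,"fingers":255},{"dx":-0.0252,"dy":-0.0282,"dz":0,"wx":0,"wy":0,"wz":-0.3,"fingers":255}]'
```

```text
time: 5.63
position: [0.6332, -0.0782, 0.0704]
tool_rot: [0.002, 0.554, 0.833, 0.003]
contact_force: [4.8, 6.5, 1.7]
gripper_width: -0.001
grasp_force: 3.5
```

```bash
python3 -m creep '[{"dx":-0.005,"dy":-0.0038,"dz":0,"wx":0,"wy":0,"wz":-0.05,"fingers":255},{"dx":-0.010,"dy":-0.0075,"dz":0,"wx":0,"wy":0,"wz":-0.1,"fingers":255}]'
```

```text
time: 5.8
position: [0.6233, -0.0859, 0.0704]
tool_rot: [0.002, 0.595, 0.804, 0.003]
contact_force: [5.7, 7.0, 1.9]
gripper_width: 0.001
grasp_force: 3.5
```

```bash
python3 -m creep '[{"dx":-0.0054,"dy":-0.0034,"dz":0,"wx":0,"wy":0,"wz":-0.05,"fingers":255},{"dx":-0.0108,"dy":-0.0065,"dz":0,"wx":0,"wy":0,"wz":-0.1,"fingers":255}]'
```

```text
time: 5.97
position: [0.6127, -0.0926, 0.0705]
tool_rot: [0.002, 0.634, 0.773, 0.003]
contact_force: [5.7, 4.4, 1.5]
gripper_width: 0.003
grasp_force: 3.5
```

```bash
python3 -m creep '[{"dx":-0.0058,"dy":-0.003,"dz":0,"wx":0,"wy":0,"wz":-0.05,"fingers":255},{"dx":-0.0115,"dy":-0.0055,"dz":0,"wx":0,"wy":0,"wz":-0.1,"fingers":255}]'; python3 - <<'E'
from h import *
d=cam("wrist");cv2.imwrite("pics/w6.png",d["frame"][...,::-1])
E
```

```text
time: 6.13
position: [0.6014, -0.0983, 0.0705]
tool_rot: [0.002, 0.672, 0.741, 0.003]
contact_force: [6.5, 5.2, 0.6]
gripper_width: -0.001
grasp_force: 3.5
```

View pics/w6.png

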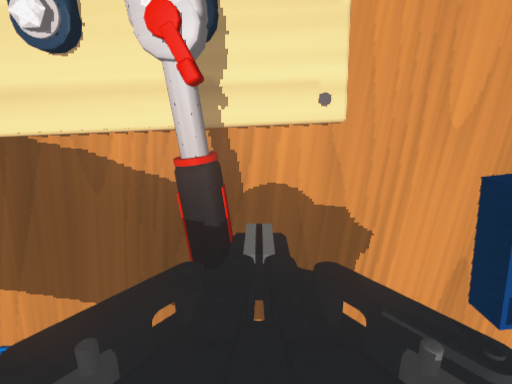

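The grip still rests against the fingers at about (230,225), and the lever is at tighten (tab at (190,72)). I carry on until the force jumps.

```bash
python3 -m creep '[{"dx":-0.006,"dy":-0.0023,"dz":0,"wx":0,"wy":0,"wz":-0.05,"fingers":255},{"dx":-0.0118,"dy":-0.0042,"dz":0,"wx":0,"wy":0,"wz":-0.1,"fingers":255}]'
```

```text
time: 6.35
position: [0.5899, -0.1028, 0.0704]
tool_rot: [0.003, 0.708, 0.706, 0.003]
contact_force: [7.0, 3.8, -0.3]
gripper_width: 0.001
grasp_force: 3.5
```

```bash
python3 -m creep '[{"dx":-0.006,"dy":-0.0015,"dz":0,"wx":0,"wy":0,"wz":-0.05,"fingers":255},{"dx":-0.0123,"dy":-0.003,"dz":0,"wx":0,"wy":0,"wz":-0.1,"fingers":255}]'
```

```text
time: 6.52
position: [0.5778, -0.1062, 0.0705]
tool_rot: [0.003, 0.743, 0.67, 0.003]
contact_force: [6.4, 3.3, -0.4]
gripper_width: -0.004
grasp_force: 3.6
```

```bash
python3 -m creep '[{"dx":-0.0063,"dy":-0.001,"dz":0,"wx":0,"wy":0,"wz":-0.05,"fingers":255},{"dx":-0.0126,"dy":-0.0018,"dz":0,"wx":0,"wy":0,"wz":-0.1,"fingers":255}]'
```

```text
time: 6.68
position: [0.5652, -0.1084, 0.0705]
tool_rot: [0.003, 0.775, 0.632, 0.003]
contact_force: [7.7, 2.4, 0.1]
gripper_width: 0.004
grasp_force: 3.6
```

```bash
python3 -m creep '[{"dx":-0.0063,"dy":-0.0003,"dz":0,"wx":0,"wy":0,"wz":-0.05,"fingers":255}]'
```

```text
time: 6.77
position: [0.5592, -0.1089, 0.0706]
tool_rot: [0.003, 0.791, 0.612, 0.003]
contact_force: [11.1, -0.4, -1.9]
gripper_width: -0.006
grasp_force: 5.6
```

```bash
python3 -m creep '[{"dx":-0.0063,"dy":0,"dz":0,"wx":0,"wy":0,"wz":-0.05,"fingers":255}]'
```

```text
time: 6.85
position: [0.5548, -0.1093, 0.0709]
tool_rot: [0.004, 0.806, 0.592, 0.004]
contact_force: [16.7, -1.1, -8.5]
gripper_width: -0.001
grasp_force: 8.7
```

```bash
python3 -m creep '[{"dx":-0.003,"dy":0,"dz":0,"wx":0,"wy":0,"wz":0,"fingers":255},{"dx":-0.003,"dy":0,"dz":0,"wx":0,"wy":0,"wz":0,"fingers":255}]'
```

```text
time: 7.02
position: [0.5534, -0.1094, 0.0712]
tool_rot: [0.005, 0.805, 0.593, 0.005]
contact_force: [17.7, -0.2, -8.5]
gripper_width: 0.002
grasp_force: 8.4
```

```bash
python3 -m creep '[{"dx":-0.003,"dy":0,"dz":0,"wx":0,"wy":0,"wz":0,"fingers":255},{"dx":-0.003,"dy":0,"dz":0,"wx":0,"wy":0,"wz":0,"fingers":255}]'
```

```text
time: 7.18
position: [0.5518, -0.1095, 0.0715]
tool_rot: [0.006, 0.805, 0.593, 0.006]
contact_force: [18.4, -1.2, -9.2]
gripper_width: 0.0
grasp_force: 9.6
```

```bash
python3 - <<'E'
from h import *
d=cam("wrist");s=cam("side")
cv2.imwrite("pics/w7.png",np.hstack([cv2.resize(d["frame"],(400,300)),cv2.resize(s["frame"][130:265,190:370],(400,300))])[...,::-1])
E
```

```text
(no output)
```

View pics/w7.png

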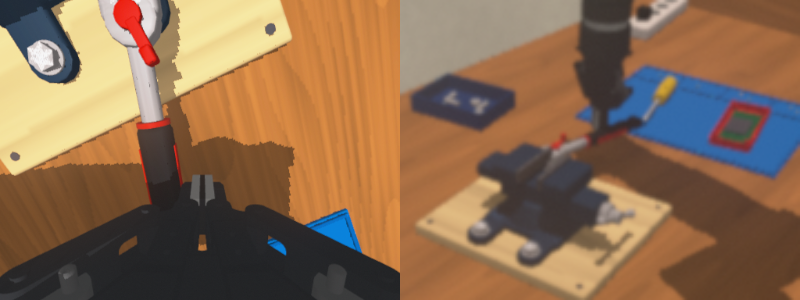

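The handle is stopped dead at 18 N (about 2.2 N m, far above the drag), and the fingers are still on the grip at (180,185) with the lever at tighten. The bolt is tight, so I let go and rise.

```bash
python3 -m creep '[{"dx":0.01,"dy":0,"dz":0,"wx":0,"wy":0,"wz":0,"fingers":255},{"dx":0.025,"dy":0,"dz":0,"wx":0,"wy":0,"wz":0,"fingers":255},{"dx":0.045,"dy":0,"dz":0,"wx":0,"wy":0,"wz":0,"fingers":255},{"dx":0.045,"dy":0,"dz":0.04,"wx":0,"wy":0,"wz":0,"fingers":255},{"dx":0.045,"dy":-0.03,"dz":0.08,"wx":0,"wy":0,"wz":0,"fingers":255},{"dx":0.02,"dy":-0.06,"dz":0.11,"wx":0,"wy":0,"wz":0,"fingers":255},{"dx":0.02,"dy":-0.06,"dz":0.11,"wx":0,"wy":0,"wz":0,"fingers":255},{"dx":0.02,"dy":-0.06,"dz":0.11,"wx":0,"wy":0,"wz":0,"fingers":255}]'
python3 - <<'E'
from h import *
s=status.state();d=cam("wrist");E=ext(d,s);cv2.imwrite("pics/w8.png",d["frame"][...,::-1]);print(s["position"],s["contact_force"])
E
```

```text
time: 7.95
position: [0.5634, -0.1711, 0.182]
tool_rot: [0.003, 0.806, 0.592, 0.001]
contact_force: [0.1, 0.1, -0.8]
gripper_width: -0.002
grasp_force: 0.0
[ 0.56342172 -0.17111248  0.18201081] [ 0.14672087  0.05561115 -0.8475277 ]
```

View pics/w8.png

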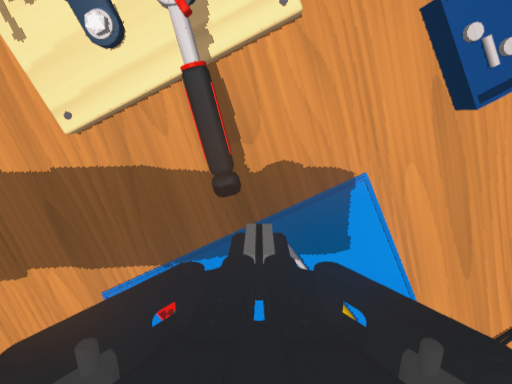

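The gripper is clear of everything (fingertips at (260,240), above the table), and the handle rests at (210,125) with the lever tab at (184,8), still on the tighten side. I'm handing the job in.

```bash
python3 -c "
from plant import workorder;print(workorder.sign_off())"
```

```text
the job is handed in; nothing more can be done
None
```

The lever is flipped to tighten, the bolt was swung clockwise until the handle stopped dead at about 18 N, the ratchet is released with the arm clear, and the job is handed in; no verdict was returned.

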